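# Shut and lock the nut mill

### The job

The nut mill is filled and must be made ready to run: take the wooden spatula off its mouth and lay it flat in the aluminium tray, then tip the lid shut. Lock the lid with its captive screw: with the T-knob turned so that its thread can enter, press it down against its spring and screw it clockwise until it is fully home, then let go. Leave the jar, the bottle, the beaker and the tin where they stand.

Things in the scene. Friction and masses are not known exactly. Their poses are not given: they have to be found in the camera images.
- mill: Nut mill fixed to the counter. Origin: centre of its underside; z up, -x its front. White round motor base (radius 76, 57 mm high), grey panel in front; above it an open steel chamber (outer radius 72, wall 5, rim 120 mm high); hinge at the rear (+x); at the front a threaded boss (radius 21, top 119 mm high, axis at x = -98, y = 0 mm) for the lid's screw.
- lid (a joint): Lid of the mill, rad: 0 shut, starts open at 1.7 to 1.9, limit 2.05. The stiff hinge keeps it where it is left; 2 to 5 N at the tab moves it. Steel disc (radius 75, 6 mm thick, centre 82 mm from the hinge pin) with an ear 44 wide, 8 thick, that carries the screw 180 mm from the pin and ends in a thumb tab 242 mm from it. It cannot shut on the spatula.
- lid_hinge (a point): On the lid's hinge pin, in the mill's frame at (82, 0, 126) mm. The pin lies along the mill's y; the frame turns with the lid: its -x runs along the lid to the thumb tab, its z is the lid's outer face normal (up when shut).
- lid_tab (a point): Middle of the thumb tab's outer face (upper when shut), in the lid_hinge frame at (-226, 0, 4) mm; the tab is 44 mm wide and ends 16 mm farther out. Push it here from behind, over and down. 130 mm high when shut, about 350 mm when open. The knob's axis is 46 mm nearer the pin, its bar 38 to 66 mm above the hinge pin's plane.
- screw_turn (a joint): Turn of the T-knob on the lid, rad, growing clockwise seen from above (lid shut); starts at 0.1 to 1.2, hard stop at 3.77 = fully home. At 0 the bar lies crosswise (along the hinge pin's line), at 1.57 it points along the lid to the chamber's centre: only within 0.25 rad of there can the thread enter. It has caught by 2.4. Turns easily (under 0.15 N m).
- screw_in (a joint): How far the captive screw is pressed in, m: 0 lifted by its spring, 0.018 bottomed; 4 N to start, 10 N at 15 mm. Lid shut: near turn 1.57 it goes in freely; at less turn it lands on the thread after 3 to 7 mm. Hold it in 13 to 15 mm while turning on from 1.57; past 2.4 the thread holds it against the spring and draws it to about 15 mm at the stop.
- knob_grip (a point): Middle of the black T-knob's bar, on the screw's axis: bar 64 mm long (its x), 14 mm wide (its y), 28 mm high; its z points out of the lid. Lid shut and knob up, it is 178.5 mm over the counter, the bar's underside 164.5 mm, over a neck of radius 11 mm; beneath stands a bush of radius 15 whose top is 137 mm high, on the lid ear whose top is 130 mm high. About 16 mm lower when home.
- spatula: Loose wooden spatula, 190 mm long, 60 g, that starts lying across the rim of the mill's mouth. Origin in the middle of its length on its flat underside, z up. Handle from x = -95 to +15 mm, 24 mm wide and 14 mm high; blade from x = +15 to +95 mm, 48 mm wide and 6 mm high. Its balance point is at x = -4 mm.
- tray: Shallow open aluminium tray fixed on the counter, 250 mm along its x, 130 mm along its y, walls 3 mm thick and 20 mm high, floor 3 mm thick. Origin: centre of its underside.
- jar: Closed jar of nuts, radius 45, 120 mm high, on the counter between the robot and the work. Origin: centre of its underside. Leave alone.
- bottle: Tall bottle, radius 33, 240 mm high. Origin: centre of its underside. Leave alone.
- beaker: Open steel beaker, radius 40, 110 mm high. Origin: centre of its underside. Leave alone.
- tin: Round low tin, radius 55, 75 mm high. Origin: centre of its underside. Leave alone.
Not all that is in view belongs to the job. Several things have the shape of the spatula; the one meant has the colours described above.

How it is judged:
At the end, for the whole second after the job is handed in: The lid is shut (within 0.03 rad), the knob is screwed home (turned past 3.55 of 3.77 rad) and held down by its thread (pressed in more than 12.5 mm), and the spatula rests flat on the floor of the tray, inside its walls, nothing of it on a wall (value of joint lid below 0.03 rad and value of joint screw_turn above 3.55 rad and value of joint screw_in above 0.0125 m and x of spatula in the frame of tray between -0.04 and 0.04 m and y of spatula in the frame of tray between -0.05 and 0.05 m and z of spatula in the frame of tray below 0.018 m and angle between the z axis of spatula and the z axis of tray, either way round below 0.06 rad and linear speed of spatula below 0.02 m/s); the robot touches nothing.
It fails at once if the jar is shifted by more than 25 mm or knocked over (distance of jar from where it was at the start of the episode above 0.025 m or angle between jar's own z axis and vertical above 0.35 rad).
It fails at once if the bottle is shifted by more than 25 mm or knocked over (distance of bottle from where it was at the start of the episode above 0.025 m or angle between bottle's own z axis and vertical above 0.35 rad).
It fails at once if the beaker is shifted by more than 25 mm or knocked over (distance of beaker from where it was at the start of the episode above 0.025 m or angle between beaker's own z axis and vertical above 0.35 rad).
It fails at once if the tin is shifted by more than 25 mm or knocked over (distance of tin from where it was at the start of the episode above 0.025 m or angle between tin's own z axis and vertical above 0.35 rad).
It also fails if it takes over 70 s, if anything falls off the work surface, if the arm or the gripper's body presses on something with over 40 N, if the wrist force passes 120 N, or if a joint passes its speed limit or range.

### The arm

A 6-joint arm with a two-finger parallel gripper is mounted at the origin on the work surface. World frame = base frame: x ahead of the robot, y to its left, z up, the work surface at z = 0. Lengths are in m, angles in rad, forces in N, time in s.
With the tool pointing down it reaches from about 0.4 to 0.825 m from the base axis. Payload 7 kg.
Tool frame: the origin (TCP) lies midway between the tips of the shut fingers; the grasp point (between the pads) lies 19 mm behind it; z points along the fingers, x is the direction in which the jaws open and shut, and the axes are right-handed (so a half turn about z gives the same grasp; the last joint's range is limited). The gripper opens to 88 mm and grips with 3 to 60 N. Pads are 19 mm wide; open, the fingers measure 130 mm over their backs; the gripper's body (78 mm by 193 mm) begins 47 mm behind the grasp point.
Start: joints at [0.288, 0.359, 0.012, 0, -1.224, -0.288], TCP at [0.675, -0, 0.227] pointing down, gripper open.
Joint ranges: [-3.07, 3.07], [-1.43, 2.12], [-1.02, 1.25], [-3.03, 1.67], [-3.05, -0], [-3.03, 3.03]. Speed limits (rad/s): [2.39, 2.39, 3.01, 3.14, 3.14, 3.14].

### API

Orientations are given as [roll, pitch, yaw] about the fixed x, y, z axes, in that order (R = Rz(yaw) Ry(pitch) Rx(roll)).
In Python, from station import status, eyes, workorder gives the robot as it stands.
- The arm moves only by the shell command python3 -m jog 'ROWS' [OPENING] [FORCE]. ROWS is JSON, a list of rows, each a list of 6 numbers: the shift along the world's x, y, z in mm, then the turn, a rotation vector about the world's x, y, z in rad. A call has 1 to 12 rows; each row shifts and turns the pose as measured when the row begins; what a row does not reach is not made up. A row lasts 1/10 s, in which the tool goes at most 50 mm and 8.59 degrees, less where a joint would pass 70% of its speed; a pose out of reach is approached as far as the arm can. A call with a gripper value outside its range is refused whole. OPENING is the opening, from 0 (shut) to 1 (fully open), set as the call begins (- or left out, the last holds). The fingers move at their own pace and stop on an object; FORCE is the grip in N (left out, the last holds). Time passes only in rows, so rows that do not move let the fingers close. It gives the time, the measured TCP pose, the force and the opening at its end, in the units of the state.
- status.get_state(): the state, without advancing time (a new reading comes with each control period).
- eyes.grab_frame(name): name is "scene" or "side" or "wrist"; returns the picture (400x640x3 uint8, blue, green, red); there is no depth.
- eyes.calibration(name): a dict with "camera_matrix" (3x3 intrinsics, pixels), "k1" (the pictures are not rectified: a ray, as slopes to the right and down, at radius r is drawn at 1 + k1 r^2 times it, then the intrinsics apply), "cam_to_world" (4x4, takes a point from camera to world coordinates); the wrist camera has in their place "hand_eye" (4x4, takes a point from camera to tool coordinates, whose origin is the TCP and whose axes are the tool frame's). Camera axes: x right, y up, looking along -z (the intrinsics and any distortion apply to the point x, -y, -z); pixel columns grow to the right and rows downward; lengths in m; the calibration is good to about 2 mm. A picture is of the moment at which its call begins: read the wrist's pose just before it. calibration takes no time and is no camera call.
- workorder.job_done(): hands the job in, once; it reports no verdict.
The state is a dict: "t": time; "q": joint angles; "qd": joint speeds; "joint_efforts": joint torques, N m; "eef_pos": TCP position; "ee_rot": TCP orientation; "force": force on the tool from outside, world axes, zero at the start; "moment": the same for the moment, N m; "width": finger opening in m.
Only numpy, scipy, OpenCV 4.12 (cv2) and the standard library are available. Lean on these libraries where they do the work, as an engineer would, in place of code of your own. Each camera call takes 0.05 s, during which the arm holds its last target. There are 200 camera calls.

## Working session

There is one attempt and no reset: what is moved stays moved. The work goes in short steps, Python scripts to look and compute and a shell command to move; the robot and the scene stay as the last step left them, time stands still between calls to the robot, and variables do not carry over. Pictures are saved under pics/ and viewed, about 8 in all and at most 12, crops included, and the job is handed in when it is done.

```bash
mkdir -p pics; ls; python3 - <<'E'
from station import status, eyes
import cv2, numpy as np
s=status.get_state();print(s)
for n in("scene","side","wrist"):
    c=eyes.calibration(n);print(n,{k:np.round(v,4).tolist() for k,v in c.items()})
    im=eyes.grab_frame(n);cv2.imwrite(f"pics/{n}0.png",im)
E
```

```text
pics
{'t': 0.0, 'q': array([ 2.88088752e-01,  3.59341213e-01,  1.10162891e-02, -3.58009996e-04,
       -1.22406477e+00, -2.88119997e-01]), 'qd': array([-0.00201335,  0.00016022, -0.00235496,  0.0007195 , -0.00171276,
       -0.00053945]), 'joint_efforts': array([-8.00930356e-04, -5.82726967e+01,  2.93058443e+01,  6.99745238e+00,
        6.93249181e-03, -2.06530804e-04]), 'eef_pos': array([ 6.74497405e-01, -3.57951563e-05,  2.25632264e-01]), 'ee_rot': array([-3.14146253e+00, -1.62332604e-03,  3.14143937e+00]), 'force': array([-0.33656633, -0.69178976,  0.75703544]), 'moment': array([0.00058645, 0.00651712, 0.04165163]), 'width': 0.08799140329593609}
scene {'camera_matrix': [[371.3666, 0.0, 320.6599], [0.0, 371.3666, 205.4038], [0.0, 0.0, 1.0]], 'k1': -0.0621, 'cam_to_world': [[-0.6523, -0.5175, 0.5538, 1.1097], [0.7578, -0.4599, 0.4628, 0.4892], [0.0152, 0.7216, 0.6922, 0.824], [0.0, 0.0, 0.0, 1.0]]}
side {'camera_matrix': [[517.0744, 0.0, 320.2359], [0.0, 517.0744, 195.385], [0.0, 0.0, 1.0]], 'k1': -0.0929, 'cam_to_world': [[0.9762, 0.1541, -0.1528, 0.3149], [-0.2169, 0.7162, -0.6633, -1.0889], [0.0072, 0.6806, 0.7326, 1.3111], [0.0, 0.0, 0.0, 1.0]]}
wrist {'camera_matrix': [[345.1868, 0.0, 322.6548], [0.0, 345.1868, 201.2377], [0.0, 0.0, 1.0]], 'k1': -0.0491, 'hand_eye': [[1.0, -0.0008, 0.0001, -0.0002], [-0.0008, -0.9574, -0.2889, -0.0795], [0.0004, 0.2889, -0.9574, -0.158], [0.0, 0.0, 0.0, 1.0]]}
```

View pics/scene0.png

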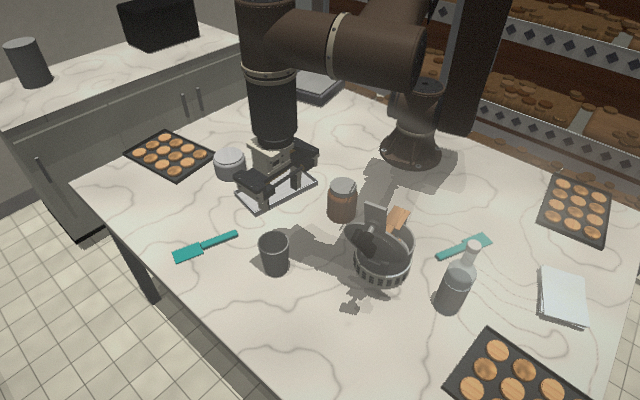

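View pics/side0.png

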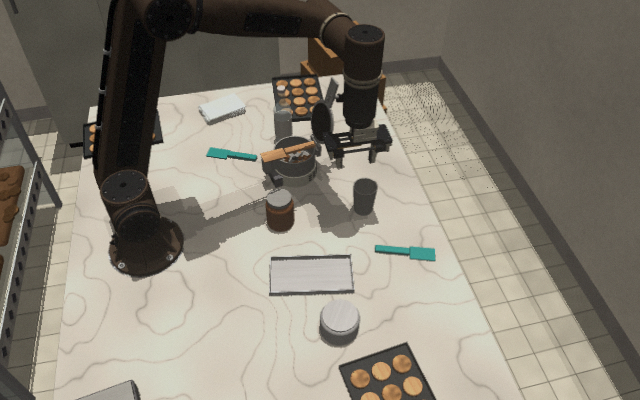

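```bash
cat > h.py <<'E'
from station import status, eyes
import cv2, numpy as np
from scipy.spatial.transform import Rotation as R
def cam(n):
    c=eyes.calibration(n); K=np.array(c["camera_matrix"]);D=np.array([c["k1"],0,0,0,0.])
    if "cam_to_world" in c: T=np.array(c["cam_to_world"])
    else:
        s=status.get_state();P=np.eye(4);P[:3,:3]=R.from_euler("xyz",s["ee_rot"]).as_matrix();P[:3,3]=s["eef_pos"];T=P@np.array(c["hand_eye"])
    return K,D,T
def inv(n,u,v,z,C=None):
    K,D,T=C or cam(n)
    x,y=cv2.undistortPointsIter(np.array([[[u,v]]],float),K,D,None,None,(3,50,1e-9))[0,0]
    d=T[:3,:3]@np.array([x,-y,-1]);return T[:3,3]+d*(z-T[2,3])/d[2]
def proj(n,p,C=None):
    K,D,T=C or cam(n);p=np.atleast_2d(p)
    q=(p-T[:3,3])@T[:3,:3];q=q*[1,-1,-1]
    return cv2.projectPoints(q,np.zeros(3),np.zeros(3),K,D)[0][:,0]
def ray2(n1,p1,n2,p2):
    o=[];d=[]
    for n,p in((n1,p1),(n2,p2)):
        a=inv(n,*p,0.);b=inv(n,*p,.3);o.append(a);d.append((b-a)/np.linalg.norm(b-a))
    A=np.c_[d[0],-d[1]];t=np.linalg.lstsq(A,o[1]-o[0],rcond=None)[0]
    x,y=o[0]+t[0]*d[0],o[1]+t[1]*d[1];return (x+y)/2,np.linalg.norm(x-y)
E
python3 - <<'E'
from h import *
for nm,u,v,z in[("jar",279,201,.12),("beaker",365,184,.11),("tin",340,316,.075),("bottlebase",283,140,.05),("trayA",272,258,.02),("trayB",351,256,.02),("trayC",355,292,.02),("trayD",270,295,.02),("rimL",269,153,.12),("rimR",317,157,.12),("rimB",292,137,.12),("rimF",291,170,.12),("boss",278,180,.119),("spH",262,157,.127),("spB",316,147,.127)]:print(nm,np.round(inv("side",u,v,z),3))
for nm,u,v,z in[("jar",343,184,.12),("beaker",273,237,.11),("tin",229,153,.075)]:print(nm,np.round(inv("scene",u,v,z),3))
a=cv2.imread("pics/side0.png")[75:215,235:405];b=cv2.imread("pics/scene0.png")[165:315,290:470]
o=np.vstack([cv2.resize(a,(425,350),interpolation=3)[:300],cv2.resize(b,(425,354),interpolation=3)[:300]])
o=np.hstack([cv2.resize(a,(400,330),interpolation=3),cv2.resize(b,(400,330),interpolation=3)])
cv2.imwrite("pics/c1.png",o)
E
```

```text
jar [ 0.433 -0.007  0.12 ]
beaker [0.718 0.017 0.11 ]
tin [ 0.529 -0.414  0.075]
bottlebase [0.504 0.355 0.05 ]
trayA [ 0.383 -0.145  0.02 ]
trayB [ 0.622 -0.189  0.02 ]
trayC [ 0.6   -0.317  0.02 ]
trayD [ 0.356 -0.274  0.02 ]
rimL [0.436 0.219 0.12 ]
rimR [0.591 0.165 0.12 ]
rimB [0.527 0.284 0.12 ]
rimF [0.494 0.121 0.12 ]
boss [0.445 0.086 0.119]
spH [0.409 0.196 0.127]
spB [0.597 0.207 0.127]
jar [0.435 0.008 0.12 ]
beaker [ 0.707 -0.003  0.11 ]
tin [ 0.522 -0.414  0.075]
```

View pics/c1.png

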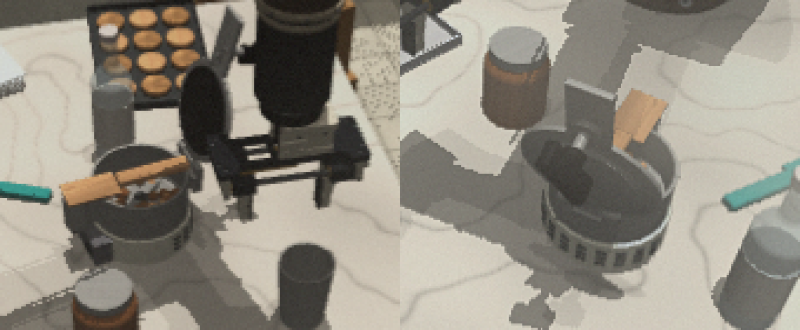

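```bash
python3 -m jog '[[-35,10,20,0,0,0],[-45,10,25,0,0,0],[-45,10,30,0,0,0],[-45,10,30,0,0,0],[0,0,0,0,0,0],[0,0,0,0,0,0]]'; python3 - <<'E'
from h import *
s=status.get_state();print(s["eef_pos"],s["ee_rot"])
np.save("w1.npy",cam("wrist")[2]);im=eyes.grab_frame("wrist");cv2.imwrite("pics/w1.png",im)
im=eyes.grab_frame("scene");cv2.imwrite("pics/scene1.png",im)
im=eyes.grab_frame("side");cv2.imwrite("pics/side1.png",im)
E
```

```text
t: 0.75
eef_pos: [0.5064, 0.0381, 0.323]
ee_rot: [-3.14, -0.009, 3.14]
force: [0.6, 0.7, -1.7]
width: 0.0873
[0.50639722 0.03807333 0.32299297] [-3.14037271 -0.00914002  3.14031917]
```

View pics/w1.png

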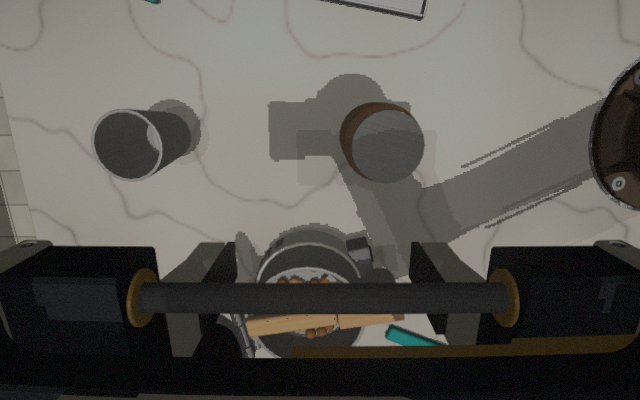

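```bash
python3 - <<'E'
import cv2,numpy as np
a=cv2.imread("pics/side0.png")[75:195,255:345];b=cv2.imread("pics/scene0.png")[195:295,335:420]
o=np.zeros((600,796,3),np.uint8)
o[:,:450]=cv2.resize(a,None,fx=5,fy=5,interpolation=2)
o[:400,455:795]=cv2.resize(b,None,fx=4,fy=4,interpolation=2)
o=cv2.convertScaleAbs(o,alpha=1.5,beta=15)
cv2.imwrite("pics/c2.png",o)
E
```

```text
(no output)
```

View pics/c2.png

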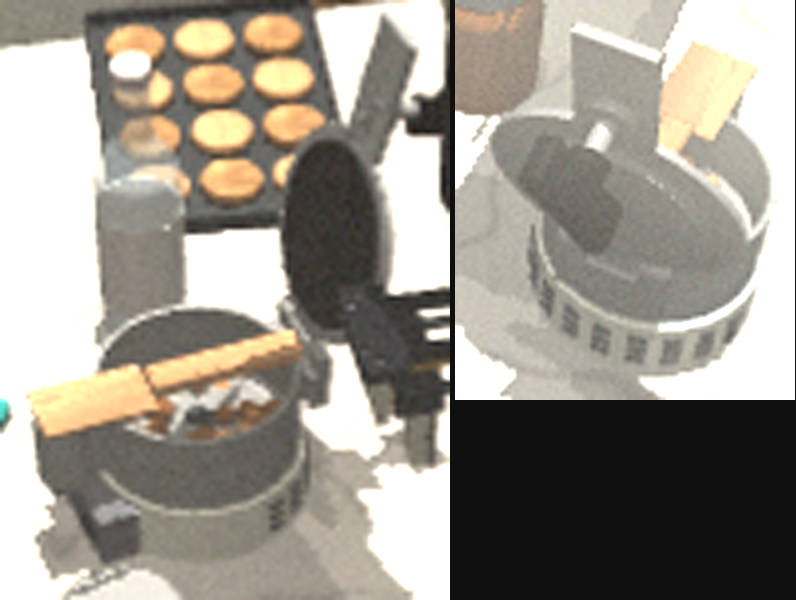

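```bash
cat > fit.py <<'E'
from h import *
from scipy.optimize import least_squares
S=lambda u,v:(u/5+255,v/5+75)
C=lambda u,v:((u-455)/4+335,v/4+195)
Cs,Cc=cam("side"),cam("scene")
a=np.linspace(0,2*np.pi,200)
def mill(p,q): c,s=np.cos(p[2]),np.sin(p[2]);q=np.atleast_2d(q);return np.c_[q[:,0]*c-q[:,1]*s+p[0],q[:,0]*s+q[:,1]*c+p[1],q[:,2]]
def lid(p,q,th=None):
    th=p[3] if th is None else th
    q=np.atleast_2d(q);return mill(p,np.c_[82+q[:,0]*np.cos(th)+q[:,2]*np.sin(th),q[:,1],126-q[:,0]*np.sin(th)+q[:,2]*np.cos(th)]/1000)
def M(p,q): return mill(p,np.atleast_2d(q)/1000)
P=lambda p:np.r_[p[:2],p[2],p[3]]
rim=np.c_[72*np.cos(a),72*np.sin(a),0*a+120]
disc=np.c_[-82+75*np.cos(a),75*np.sin(a),0*a]
def ext(u):return np.array([u[:,0].min(),u[:,0].max(),u[:,1].min(),u[:,1].max()])
def res(p):
    e=ext(proj("",M(p,rim),Cs));l=(S(98,0)[0],S(302,0)[0],S(0,308)[1],S(0,441)[1]);r=list(e-l)
    e=ext(proj("",lid(p,disc),Cs));l=(S(284,0)[0],S(386,0)[0],S(0,127)[1],S(0,340)[1]);r+=list(e-l)
    r+=list((proj("",lid(p,[-242,0,0]),Cs)-S(402,32)).ravel())
    for y in(-22,22):
        r+=list((proj("",lid(p,[-242,y,4]),Cc)-(C(573,32) if y<0 else C(658,68))).ravel())
    r+=list((proj("",M(p,[-98,0,119]),Cs)-S(72,440)).ravel()*.3)
    e=ext(proj("",M(p,rim),Cc));r.append(e[1]-C(770,0)[0])
    e=ext(proj("",lid(p,disc),Cc));r.append(e[0]-C(491,0)[0])
    return np.array(r)
def best():
    return min((least_squares(res,[.51,.2,y,1.8],loss="soft_l1") for y in(0,.6,1.2)),key=lambda f:f.cost)
E
python3 - <<'E'
from fit import *
f=best();p=f.x;print(p,f.cost);print(np.round(res(p),1));np.save("mill.npy",p)
for n,q in(("hinge",M(p,[82,0,126])),("boss",M(p,[-98,0,119])),("tab",lid(p,[-226,0,4])),("tabend",lid(p,[-242,0,4])),("knob",lid(p,[-180,0,52])),("shuttab",lid(p,[-226,0,4],0))):print(n,np.round(q,3))
# spatula corners (crop side), top heights
z=.126
b=[inv("side",*S(*k),z)for k in((30,395),(42,434))];h=[inv("side",*S(*k),.134) for k in((293,331),(303,349))]
print("blade end",b,"handle end",h)
K,D,_=cam("wrist");W=(K,D,np.load("w1.npy"))
for k in((247,320),(249,336)):print("wr handle",inv("",*k,.134,W))
for k in((402,315),(402,320)):print("wr blade",inv("",*k,.126,W))
E
```

```text
[0.52430318 0.21705276 0.23954045 1.85664233] 5.7337736509107415
[-0.9  0.3 -0.7  0.9 -0.5  2.1 -1.1  1.1  0.2 -1.  -0.8  0.2  0.6 -0.9
 -0.3 -1.4  0.7 -0.4]
hinge [[0.604 0.237 0.126]]
boss [[0.429 0.194 0.119]]
tab [[0.67  0.253 0.342]]
tabend [[0.674 0.254 0.357]]
knob [[0.702 0.26  0.284]]
shuttab [[0.384 0.183 0.13 ]]
blade end [array([0.4076833 , 0.21278614, 0.126     ]), array([0.41015212, 0.17300818, 0.126     ])] handle end [array([0.59338428, 0.23048174, 0.134     ]), array([0.59618845, 0.21079624, 0.134     ])]
wr handle [0.59425844 0.2090309  0.134     ]
wr handle [0.59345877 0.23169242 0.134     ]
wr blade [0.40928196 0.20900931 0.126     ]
wr blade [0.40876202 0.21612452 0.126     ]
```

```bash
python3 -m jog '[[0,15,-5,0,0,-0.145],[0,15,-5,0,0,-0.145],[0,15,-5,0,0,-0.145],[0,15,-5,0,0,-0.145],[0,20,-5,0,0,-0.145],[0,20,-5,0,0,-0.145],[0,20,-5,0,0,-0.145],[0,20,-5,0,0,-0.145],[0,20,-5,0,0,-0.145],[0,15,-5,0,0,-0.12],[0,0,0,0,0,0]]' 0.5 15
```

```text
t: 2.0
eef_pos: [0.5124, 0.2155, 0.2511]
ee_rot: [-3.11, -0.01, 1.66]
force: [0.1, -0.3, -0.5]
width: 0.0439
```

```bash
cat > go.py <<'E'
import sys
from h import *
def delta(x,y,z,yaw,tilt=None):
    s=status.get_state();Rc=R.from_euler("xyz",s["ee_rot"]);Rt=R.from_euler("xyz",[np.pi,0,yaw]) 
    if tilt is not None: Rt=R.from_rotvec(tilt)*Rt
    print("d mm",np.round((np.array([x,y,z])-s["eef_pos"])*1000,1),"rot",np.round((Rt*Rc.inv()).as_rotvec(),3),"F",np.round(s["force"],1),"M",np.round(s["moment"],2),"t",round(s["t"],2),"w",round(s["width"],4))
if __name__=="__main__": delta(*map(float,sys.argv[1:5]))
E
python3 go.py .512 .208 .20 1.718
python3 - <<'E'
from h import *
np.save("w2.npy",cam("wrist")[2]);cv2.imwrite("pics/w2.png",eyes.grab_frame("wrist"))
E
```

```text
d mm [ -0.4  -7.5 -51.1] rot [-0.006 -0.032  0.058] F [ 0.1 -0.3 -0.5] M [-0.12 -0.18  0.04] t 2.0 w 0.0439
```

View pics/w2.png

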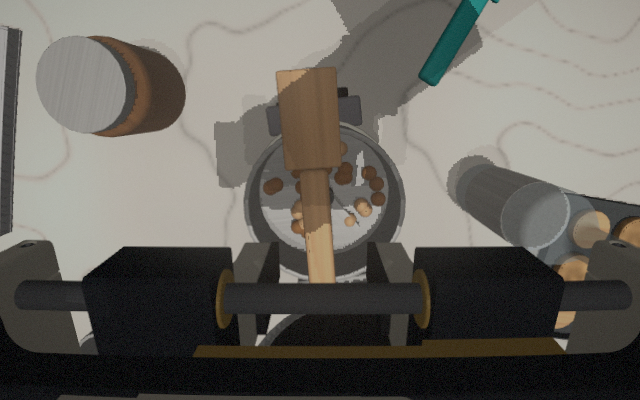

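```bash
python3 - <<'E'
from fit import *
K,D,_=cam("wrist");W=(K,D,np.load("w2.npy"));I=lambda u,v,z:np.round(inv("",u,v,z,W),4)
print("bladeend",(I(277,71,.126)+I(337,69,.126))/2,"shoulder",(I(284,165,.126)+I(340,163,.126))/2,"handle240",(I(304,240,.134)+I(333,240,.134))/2)
p=np.load("mill.npy");u=proj("",M(p,rim),W);print("rim proj ext",ext(u),"boss",proj("",M(p,[[-98,0,119],[-119,0,119]]),W))
print("jar",I(85,84,.12),"bottle",I(540,212,.0))
E
```

```text
bladeend [0.41105 0.1941  0.126  ] shoulder [0.4846  0.20415 0.126  ] handle240 [0.54825 0.2152  0.134  ]
rim proj ext [240.99489383 404.60987952 125.30898924 282.79839255] boss [[305.08982402  94.11482739]
 [300.88595975  67.23885653]]
jar [0.4354 0.0134 0.12  ] bottle [0.5392 0.4988 0.    ]
```

```bash
python3 -m jog '[[2,-5,-30,-0.006,-0.032,0.06],[0,0,-20,0,0,0],[0,0,0,0,0,0]]' ; python3 go.py .515 .210 .113 1.723
```

```text
t: 2.35
eef_pos: [0.516, 0.2079, 0.1983]
ee_rot: [-3.14, 0.003, 1.733]
force: [-0.1, -0.7, 0.4]
width: 0.0439
d mm [ -1.    2.1 -85.3] rot [ 0.003 -0.001 -0.01 ] F [-0.1 -0.7  0.4] M [-0.11 -0.04  0.03] t 2.35 w 0.0439
```

```bash
python3 -m jog '[[-1,2,-30,0,0,-0.01],[0,0,-30,0,0,0],[0,0,-17,0,0,0],[0,0,-5,0,0,0],[0,0,0,0,0,0]]'; python3 go.py .515 .210 .113 1.723
```

```text
t: 2.85
eef_pos: [0.5188, 0.2082, 0.1175]
ee_rot: [3.141, 0.003, 1.728]
force: [-0.4, 0.2, 0.8]
width: 0.044
d mm [-3.8  1.8 -4.5] rot [ 0.003  0.001 -0.005] F [-0.4  0.2  0.8] M [-0.   -0.13 -0.04] t 2.85 w 0.044
```

```bash
python3 -m jog '[[0,2,-4,0,0,0],[0,0,0,0,0,0],[0,0,0,0,0,0],[0,0,0,0,0,0],[0,0,0,0,0,0]]' 0.0 25; python3 -m jog '[[0,0,15,0,0,0],[0,0,25,0,0,0],[0,-5,35,0,0,0],[0,-15,35,0,0,0],[0,-30,15,0,0,-0.05],[-2,-45,0,0,0,-0.05],[-2,-45,0,0,0,-0.05],[-2,-45,0,0,0,-0.05],[-2,-45,0,0,0,-0.05],[-2,-45,0,0,0,-0.05],[-2,-45,0,0,0,-0.03]]';python3 go.py .504 -.233 .1 1.392
```

```text
t: 3.35
eef_pos: [0.5212, 0.2114, 0.1175]
ee_rot: [3.135, 0.001, 1.729]
force: [-0.7, -0.9, -0.6]
width: 0.0239
t: 4.45
eef_pos: [0.5065, -0.115, 0.2503]
ee_rot: [3.131, -0.001, 1.397]
force: [1.3, 0.5, 0.6]
width: 0.0236
d mm [  -2.5 -118.  -150.3] rot [ 0.001  0.011 -0.005] F [1.3 0.5 0.6] M [-0.03 -0.31  0.04] t 4.45 w 0.0236
```

```bash
python3 -m jog '[[0,-40,-10,0,0.01,-0.005],[0,-45,-35,0,0,0],[0,-33,-40,0,0,0],[0,0,-10,0,0,0],[0,0,0,0,0,0]]';python3 go.py .508 -.234 .02 1.392
python3 - <<'E'
from h import *
np.save("w3.npy",cam("wrist")[2]);cv2.imwrite("pics/w3.png",eyes.grab_frame("wrist"))
E
```

```text
t: 4.95
eef_pos: [0.5051, -0.2355, 0.1605]
ee_rot: [3.135, 0.001, 1.385]
force: [0.1, -0.1, -0.2]
width: 0.0238
d mm [   2.9    1.5 -140.5] rot [0.002 0.006 0.007] F [ 0.1 -0.1 -0.2] M [-0.01 -0.11  0.01] t 4.95 w 0.0238
```

View pics/w3.png

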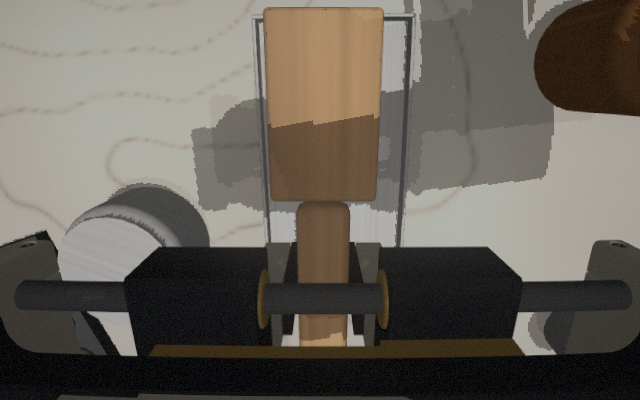

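```bash
python3 - <<'E'
from h import *
K,D,_=cam("wrist");W=(K,D,np.load("w3.npy"));I=lambda u,v,z:inv("",u,v,z,W)[:2]
A,B,L,Rr=I(255,17,.02),I(413,15,.02),I(268,245,.02),I(402,245,.02)
print(A,B,L,Rr,"w",np.linalg.norm(A-B)); ax=((L-A)+(Rr-B));ax/=np.linalg.norm(ax);print("ang",np.arctan2(ax[1],ax[0]));print("tray c",(A+B)/2+ax*.125)
z=.168
e=(I(264,10,z)+I(382,10,z))/2;s=(I(270,200,z)+I(377,200,z))/2;print("blade",e,s,"ang",np.arctan2(*(s-e)[::-1]), "ctr",e+(s-e)/np.linalg.norm(s-e)*.095)
E
```

```text
[ 0.35903729 -0.26353834] [ 0.38023003 -0.14098266] [ 0.55084923 -0.29759742] [ 0.57416821 -0.17342949] w 0.12437453997548473
ang -0.17072833337800464
tray c [ 0.49281632 -0.22349802]
blade [ 0.39563842 -0.21620057] [ 0.47265044 -0.23034162] ang -0.18159832742029516 ctr [ 0.48907626 -0.23335775]
```

```bash
python3 -m jog '[[2,6,-40,0,0.006,0.007],[0,0,-45,0,0,0],[0,0,-35,0,0,0],[0,0,-15,0,0,0],[0,0,-8,0,0,0],[0,0,0,0,0,0]]';python3 go.py .508 -.230 .006 1.392
```

```text
t: 5.6
eef_pos: [0.5167, -0.2242, 0.0247]
ee_rot: [3.122, 0.002, 1.403]
force: [0.1, -0.1, -0.4]
width: 0.0238
d mm [ -8.7  -5.8 -18.7] rot [ 0.005  0.019 -0.011] F [ 0.1 -0.1 -0.4] M [-0.04 -0.03  0.05] t 5.6 w 0.0238
```

```bash
python3 -m jog '[[-8,-4,-6,0.005,0.018,-0.01],[0,0,-6,0,0,0],[0,0,-4,0,0,0],[0,0,0,0,0,0]]';python3 go.py .508 -.230 .006 1.392
```

```text
t: 6.0
eef_pos: [0.5117, -0.228, 0.012]
ee_rot: [3.134, -0.0, 1.395]
force: [-0.2, -0.3, -0.7]
width: 0.0233
d mm [-3.7 -2.  -6. ] rot [ 0.001  0.007 -0.003] F [-0.2 -0.3 -0.7] M [-0.04 -0.08 -0.02] t 6.0 w 0.0233
```

```bash
python3 -m jog '[[-2,-1,-6,0,0.007,0],[0,0,-3,0,0,0],[0,0,0,0,0,0]]';python3 -m jog '[[0,0,0,0,0,0],[0,0,0,0,0,0],[0,0,0,0,0,0]]' 0.5; python3 -m jog '[[0,0,20,0,0,0],[0,0,40,0,0,0],[0,0,45,0,0,0],[0,0,45,0,0,0],[0,0,0,0,0,0]]'
python3 - <<'E'
from h import *
print(status.get_state()["eef_pos"],status.get_state()["ee_rot"])
for n in("side","scene"):cv2.imwrite(f"pics/{n}4.png",eyes.grab_frame(n))
a=cv2.imread("pics/side4.png")[235:345,250:380];b=cv2.imread("pics/side4.png")[70:200,230:360]
cv2.imwrite("pics/c4.png",np.hstack([cv2.resize(a,(395,334)),cv2.resize(b,(400,334*1))]))
E
```

```text
t: 6.3
eef_pos: [0.5102, -0.2294, 0.0033]
ee_rot: [3.14, 0.001, 1.394]
force: [-1.7, 2.9, 4.9]
width: 0.0237
t: 6.6
eef_pos: [0.5105, -0.2297, 0.0034]
ee_rot: [3.14, 0.001, 1.395]
force: [-0.3, -0.9, -0.3]
width: 0.0411
t: 7.1
eef_pos: [0.508, -0.2296, 0.1568]
ee_rot: [-3.138, 0.002, 1.394]
force: [0.5, 0.0, -0.7]
width: 0.0438
[ 0.50797655 -0.2295683   0.15684529] [-3.13826166e+00  1.92015678e-03  1.39424876e+00]
```

View pics/c4.png

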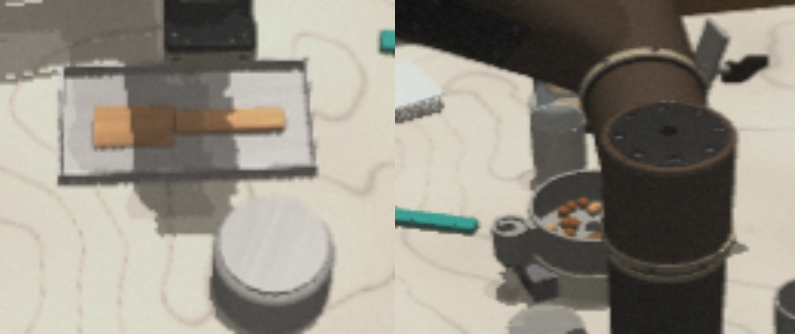

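```bash
python3 -m jog '[[20,10,40,0,0,0.07],[30,15,35,0,0,0.07],[35,20,30,0,0,0.07],[35,20,30,0,0,0.07],[35,20,30,0,0,0.07],[30,30,25,0,0,0.07],[25,35,20,0,0,0],[15,40,20,0,0,0],[0,45,5,0,0,0],[0,45,0,0,0,0],[0,45,0,0,0,0],[0,0,0,0,0,0]]' 0.0
python3 - <<'E'
from fit import *
print("boss",inv("side",267.4,157.9,.119))
import fit
r0=fit.res
def res2(p): return np.r_[r0(p),(proj("",M(p,[-98,0,119]),Cs)-(267.4,157.9)).ravel()]
p=least_squares(res2,np.load("mill.npy"),loss="soft_l1").x;print(p,np.round(res2(p),1));np.save("mill.npy",p)
for n,q in(("hinge",M(p,[82,0,126])),("boss",M(p,[-98,0,119])),("tab",lid(p,[-226,0,4])),("tabend",lid(p,[-242,0,4])),("knob",lid(p,[-180,0,52]))):print(n,np.round(q,3))
E
python3 go.py .725 .265 .40 1.811
```

```text
t: 8.4
eef_pos: [0.7295, 0.111, 0.3682]
ee_rot: [-3.093, -0.004, 1.823]
force: [0.0, -0.3, 0.0]
width: 0.0005
boss [0.42666319 0.196597   0.119     ]
[0.52365983 0.21772171 0.23283926 1.85839541] [-1.1  0.1 -0.8  0.8 -0.5  1.9 -1.   1.1  0.2 -1.  -0.9  0.2  0.5 -0.9
 -0.4 -1.5  1.1 -0.3  0.5  0.2]
hinge [[0.603 0.237 0.126]]
boss [[0.428 0.195 0.119]]
tab [[0.67  0.252 0.342]]
tabend [[0.674 0.253 0.357]]
knob [[0.702 0.26  0.284]]
d mm [ -4.5 154.   31.8] rot [ 0.008 -0.049 -0.013] F [ 0.  -0.3  0. ] M [-0.09 -0.27 -0.03] t 8.4 w 0.0005
```

```bash
python3 -m jog '[[0,20,30,0.008,-0.05,-0.013],[0,45,3,0,0,0],[0,45,0,0,0,0],[0,42,0,0,0,0],[0,0,0,0,0,0]]'; python3 go.py .712 .264 .345 1.804
```

```text
t: 8.9
eef_pos: [0.7286, 0.2701, 0.3892]
ee_rot: [-3.128, 0.002, 1.81]
force: [0.2, -0.3, -1.1]
width: 0.0002
d mm [-16.6  -6.1 -44.2] rot [ 0.005 -0.013 -0.006] F [ 0.2 -0.3 -1.1] M [-0.11 -0.14  0.02] t 8.9 w 0.0002
```

```bash
python3 -m jog '[[-5,-3,-20,0.005,-0.013,-0.006],[-5,-3,-20,0,0,0],[-2,-1,-4,0,0,0],[0,0,0,0,0,0]]'; cat > arc.py <<'E'
from go import *
p=np.load("mill.npy");u=-np.array([np.cos(p[2]),np.sin(p[2])])
def wp(deg,r=230,d=10):
    t=np.radians(deg);s=-82+r*np.cos(t)-4*np.sin(t)-d
    return np.r_[p[:2]*1000+u*s,126+r*np.sin(t)+4*np.cos(t)]
def report():
    e=status.get_state()["eef_pos"]*1000;print("s",(e[:2]-p[:2]*1000)@u,"lat",(e[:2]-p[:2]*1000)@[-u[1],u[0]],"z",e[2])
E
python3 - <<'E'
from arc import *
report();prev=None
for a in list(range(106,0,-6))+[0]:
    w=wp(a);print(a,np.round(w),"" if prev is None else np.round(w-prev));prev=w
E
python3 go.py .712 .264 .345 1.804
```

```text
t: 9.3
eef_pos: [0.7157, 0.265, 0.335]
ee_rot: [-3.132, 0.004, 1.807]
force: [1.0, 0.6, 0.8]
width: 0.0005
s -197.767628931456 lat -1.692568690942489 z 334.9888154559343
106 [679. 254. 346.] 
100 [656. 249. 352.] [-23.  -5.   6.]
94 [633. 244. 355.] [-23.  -6.   3.]
88 [609. 238. 356.] [-23.  -6.   1.]
82 [586. 232. 354.] [-23.  -6.  -2.]
76 [563. 227. 350.] [-23.  -5.  -4.]
70 [540. 222. 343.] [-23.  -5.  -7.]
64 [519. 217. 334.] [-22.  -5.  -9.]
58 [498. 212. 323.] [-21.  -5. -11.]
52 [478. 207. 310.] [-19.  -5. -13.]
46 [461. 203. 294.] [-18.  -4. -15.]
40 [444. 199. 277.] [-16.  -4. -17.]
34 [430. 195. 258.] [-14.  -3. -19.]
28 [417. 193. 238.] [-12.  -3. -20.]
22 [407. 190. 216.] [-10.  -2. -22.]
16 [399. 188. 193.] [ -8.  -2. -23.]
10 [393. 187. 170.] [ -6.  -1. -23.]
4 [390. 186. 146.] [ -3.  -1. -24.]
0 [389. 186. 130.] [ -1.  -0. -16.]
d mm [-3.7 -1.  10. ] rot [ 0.006 -0.009 -0.003] F [1.  0.6 0.8] M [ 0.02 -0.09 -0.04] t 9.3 w 0.0005
```

```bash
python3 -m jog '[[-18,-5,10,0,0,0],[-20,-5,5,0,0,0],[-23,-5,4,0,0,0],[-23,-6,3,0,0,0],[0,0,0,0,0,0]]'; python3 -c "
from arc import *;report();w=wp(88)/1000;delta(*w,1.804)"
```

```text
t: 9.8
eef_pos: [0.6341, 0.2432, 0.3584]
ee_rot: [-3.136, 0.004, 1.804]
force: [-0.7, -0.9, 0.3]
width: 0.0005
s -113.30522924915697 lat 0.6752803000653932 z 358.39806886919365
d mm [-24.8  -5.2  -2.4] rot [ 0.005 -0.005 -0.   ] F [-0.7 -0.9  0.3] M [-0.05 -0.04 -0.01] t 9.8 w 0.0005
```

```bash
python3 -m jog '[[-23,-6,-2,0,0,0],[-23,-6,-3,0,0,0],[-23,-5,-4,0,0,0]]'; python3 -c "
from arc import *;report();w=wp(64)/1000;delta(*w,1.804)
cv2.imwrite('pics/side5.png',eyes.grab_frame('side'));cv2.imwrite('pics/scene5.png',eyes.grab_frame('scene'))
a=cv2.imread('pics/side5.png')[40:190,230:400];b=cv2.imread('pics/scene5.png')[100:280,280:480]
cv2.imwrite('pics/c5.png',np.hstack([cv2.resize(a,(400,353)),cv2.resize(b,(392,353))]))"
```

```text
t: 10.1
eef_pos: [0.5694, 0.2273, 0.3514]
ee_rot: [3.14, 0.003, 1.802]
force: [3.2, 1.2, -0.5]
width: 0.0002
s -46.6844852853393 lat 1.217515219894676 z 351.391465831843
d mm [-50.8 -10.8 -16.9] rot [0.002 0.003 0.002] F [ 3.2  1.2 -0.5] M [ 0.35 -1.02 -0.01] t 10.1 w 0.0002
```

View pics/c5.png

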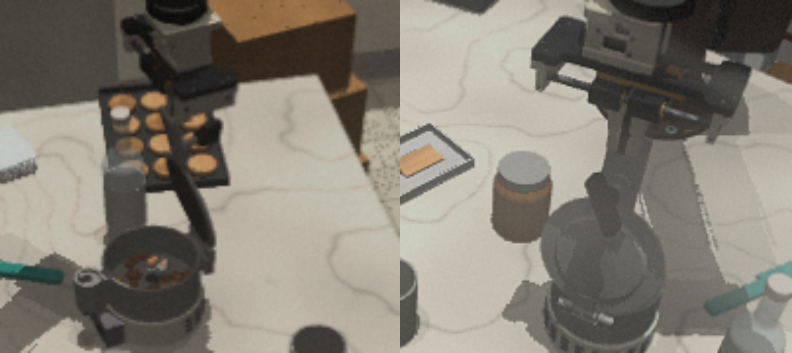

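```bash
python3 -m jog '[[-26,-6,-7,0,0,0],[-24,-5,-10,0,0,0],[-22,-5,-12,0,0,0],[-20,-5,-14,0,0,0],[-19,-4,-15,0,0,0],[-18,-4,-17,0,0,0]]'; python3 -c "
from arc import *;report();w=wp(34,234,6)/1000;delta(*w,1.804)"
```

```text
t: 10.8
eef_pos: [0.446, 0.2002, 0.2815]
ee_rot: [3.127, 0.001, 1.801]
force: [1.8, 1.3, 0.9]
width: 0.0002
s 79.58311896226773 lat -0.8829910851546381 z 281.50323978965815
d mm [-23.3  -6.4 -21.3] rot [-0.003  0.015  0.003] F [1.8 1.3 0.9] M [ 0.19 -0.65 -0.01] t 10.8 w 0.0002
```

```bash
python3 -c "
from arc import *
e=status.get_state()['eef_pos']*1000
for a,r,d in((38,236,8),(34,238,8),(28,239,8),(22,240,8),(16,241,8),(10,242,8),(4,242,8),(0,242,8)):
  w=wp(a,r,d);print(a,np.round(w),np.round(w-e,1));e=w"
```

```text
38 [433. 196. 274.] [-13.3  -4.1  -7.1]
34 [421. 193. 262.] [-11.3  -2.7 -12. ]
28 [408. 190. 242.] [-13.7  -3.2 -20.7]
22 [396. 187. 220.] [-11.6  -2.7 -22.1]
16 [387. 185. 196.] [ -9.3  -2.2 -23.3]
10 [380. 184. 172.] [ -6.9  -1.6 -24.3]
4 [377. 183. 147.] [ -3.4  -0.8 -25.1]
0 [376. 183. 130.] [ -0.8  -0.2 -16.9]
```

```bash
python3 -m jog '[[-13,-4,-7,0,0.015,0],[-12,-3,-12,0,0,0],[-14,-3,-21,0,0,0],[-12,-3,-22,0,0,0],[0,0,0,0,0,0]]'; python3 -c "
from arc import *;report();w=wp(16,241,8)/1000;delta(*w,1.804)"
```

```text
t: 11.3
eef_pos: [0.3963, 0.1881, 0.2205]
ee_rot: [-3.141, -0.003, 1.801]
force: [-0.1, 0.4, 0.0]
width: 0.0002
s 130.7763007919685 lat -0.6194374663261463 z 220.47126770662553
d mm [ -9.4  -2.9 -24.2] rot [-0.003 -0.001  0.003] F [-0.1  0.4  0. ] M [-0.05 -0.13 -0.04] t 11.3 w 0.0002
```

```bash
python3 -m jog '[[-9,-3,-24,0,0,0]]'; python3 -m jog '[[-7,-2,-24,0,0,0]]'; python3 -c "
from arc import *;report()
cv2.imwrite('pics/side6.png',eyes.grab_frame('side'));cv2.imwrite('pics/scene6.png',eyes.grab_frame('scene'))
a=cv2.imread('pics/side6.png')[80:210,220:370];b=cv2.imread('pics/scene6.png')[120:280,300:480]
cv2.imwrite('pics/c6.png',np.hstack([cv2.resize(a,(400,347)),cv2.resize(b,(390,347))]))"
```

```text
t: 11.4
eef_pos: [0.3905, 0.1875, 0.1998]
ee_rot: [3.136, -0.005, 1.802]
force: [1.2, 0.5, 0.7]
width: 0.0005
t: 11.5
eef_pos: [0.3846, 0.1864, 0.1767]
ee_rot: [3.135, -0.006, 1.802]
force: [-0.5, 0.1, 0.1]
width: 0.0001
s 142.5185820952677 lat -1.5632706184412035 z 176.7123504292631
```

View pics/c6.png

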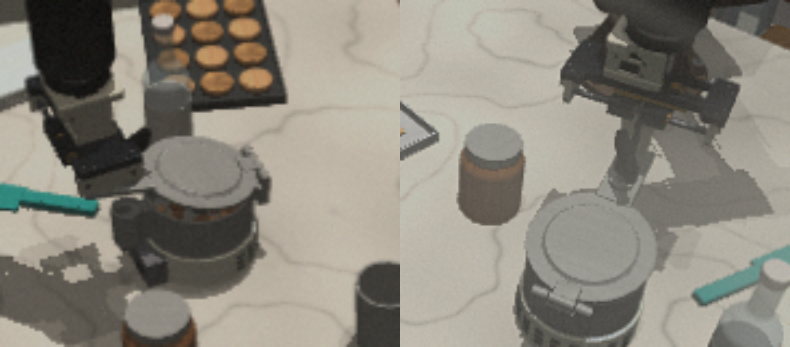

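```bash
python3 -m jog '[[-6,-2,-20,0,0.005,0]]'; python3 -m jog '[[-3,-1,-12,0,0,0]]';python3 -m jog '[[-1,0,-8,0,0,0]]'; python3 -c "
from arc import *;report()"
```

```text
t: 11.7
eef_pos: [0.3802, 0.1853, 0.1582]
ee_rot: [3.139, -0.006, 1.803]
force: [1.2, 1.6, 0.3]
width: 0.0005
t: 11.8
eef_pos: [0.378, 0.1849, 0.1467]
ee_rot: [3.139, -0.006, 1.803]
force: [-0.2, -0.4, 0.3]
width: 0.0003
t: 11.9
eef_pos: [0.378, 0.1855, 0.1393]
ee_rot: [3.139, -0.006, 1.803]
force: [0.1, 0.2, 0.6]
width: 0.0004
s 149.1813450209838 lat -2.221067823854803 z 139.30542849381845
```

```bash
python3 -m jog '[[0,0,-5,0,0,0]]'; python3 -m jog '[[0,0,-4,0,0,0]]';python3 -m jog '[[0,0,-4,0,0,0]]'; python3 -c "
from arc import *;report();delta(.378,.185,.13,1.804)"
```

```text
t: 12.0
eef_pos: [0.3786, 0.1858, 0.1345]
ee_rot: [3.138, -0.006, 1.803]
force: [-0.0, 0.4, 1.1]
width: 0.0006
t: 12.1
eef_pos: [0.3792, 0.1863, 0.1308]
ee_rot: [3.138, -0.006, 1.804]
force: [-0.3, -0.2, 1.1]
width: 0.0008
t: 12.2
eef_pos: [0.3796, 0.1864, 0.1294]
ee_rot: [3.138, -0.005, 1.805]
force: [-34.1, -6.6, 75.5]
width: 0.0008
s 147.41574837068606 lat -2.7273449891145494 z 129.40333876334262
d mm [-1.6 -1.4  0.6] rot [-0.005  0.003 -0.001] F [-34.1  -6.6  75.5] M [-2.44 12.76  0.04] t 12.2 w 0.0008
```

```bash
python3 -m jog '[[0,0,8,0,0,0],[-3,-1,25,0,0,0],[0,0,40,0,0,0],[0,0,45,0,0,0],[20,5,35,0,0,0],[45,10,5,0,0,0],[45,10,0,0,0,0],[20,5,0,0,0,0],[0,0,0,0,0,0]]' 0.5; python3 - <<'E'
from arc import *
report();np.save("w7.npy",cam("wrist")[2]);im=eyes.grab_frame("wrist");cv2.imwrite("pics/w7.png",im)
K,D,_=cam("wrist");W=(K,D,np.load("w7.npy"))
from fit import M
k=proj("",M(p,[[-98,0,192.5],[-98,0,164],[-144,0,130],[-160,22,130],[-160,-22,130]]),W);print(k)
c=k[0].astype(int);a=im[max(0,c[1]-75):c[1]+75,c[0]-80:c[0]+80];print(c)
cv2.imwrite("pics/c7.png",cv2.convertScaleAbs(cv2.resize(a,None,fx=4,fy=4,interpolation=2),alpha=1.6,beta=10))
E
```

```text
t: 13.1
eef_pos: [0.5138, 0.2168, 0.3013]
ee_rot: [3.126, -0.009, 1.809]
force: [-0.3, -0.3, -0.7]
width: 0.0436
s 9.847952134837044 lat -1.3899594873351462 z 301.3481519418814
[[321.84678977  81.08090721]
 [321.57743915  82.135716  ]
 [321.5803941   28.04832428]
 [347.28320032   8.25011908]
 [296.03185862   7.80804095]]
[321  81]
```

View pics/c7.png

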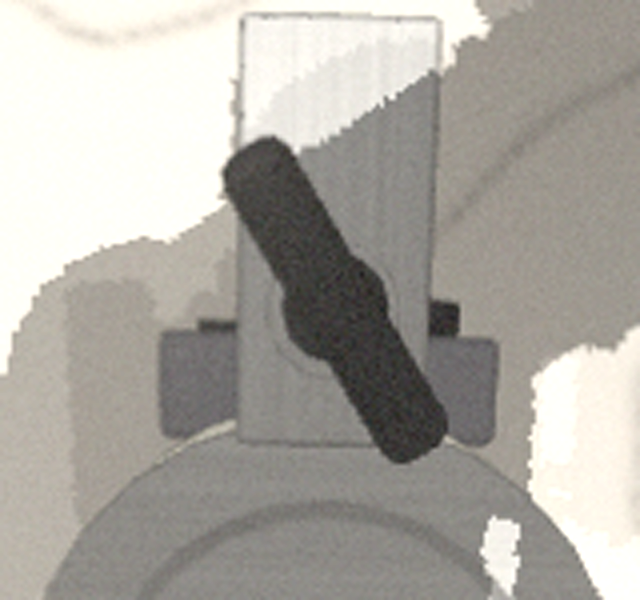

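```bash
python3 - <<'E'
from arc import *
K,D,_=cam("wrist");W=(K,D,np.load("w7.npy"));c=lambda u,v:(241+u/4,6+v/4)
I=lambda u,v,z:inv("",*c(u,v),z,W)
k=I(336,302,.1925);print("knob",k,"ends",I(262,160,.1925),I(412,440,.1925))
e=I(412,440,.1925)-I(262,160,.1925);print("bar ang",np.arctan2(e[1],e[0]),np.linalg.norm(e))
t=(I(242,14,.13)+I(440,18,.13))/2;b=(I(240,440,.13)+I(430,440,.13))/2
print("tabend",t,"lid ang",np.arctan2(*(b-t)[1::-1]))
print(status.get_state()["q"]);delta(*k[:2],.23,np.pi/2+np.arctan2(e[1],e[0]))
E
```

```text
knob [0.42804273 0.19741839 0.1925    ] ends [0.40762589 0.17883529 0.1925    ] [0.44867134 0.2171834  0.1925    ]
bar ang 0.7514369247032006 0.05617210717574311
tabend [0.3685482  0.18500925 0.13      ] lid ang 0.2259313692628584
[ 7.51277563e-01  1.12107935e-01 -1.43757830e-01 -4.30810033e-05
 -1.29726048e+00 -2.08399948e+00]
d mm [-84.7 -19.1 -71.3] rot [-0.015  0.009  0.513] F [-0.4 -0.8 -0.2] M [-0.04 -0.1   0.05] t 13.15 w 0.0437
```

```bash
python3 -m jog '[[-10,-2,-2,0,0,0.148],[-10,-2,-2,0,0,0.148],[-10,-2,-2,0,0,0.148],[-10,-2,-2,0,0,0.148],[-10,-2,-2,0,0,0.148],[-10,-2,-2,0,0,0.148],[-10,-2,-2,0,0,0.148],[-10,-2,-2,0,0,0.148],[-5,-2,0,0,0,0.148],[0,0,0,0,0,0.148],[0,0,0,0,0,0.148],[0,0,0,0,0,0.148]]'
python3 -m jog '[[0,0,0,0,0,0.148],[0,0,0,0,0,0.148],[0,0,0,0,0,0.148],[0,0,0,0,0,0.148],[0,0,0,0,0,0.148],[0,0,0,0,0,0.148],[0,0,0,0,0,0.148],[0,0,0,0,0,0.148],[0,0,0,0,0,0.148],[0,0,0,0,0,0.148],[0,0,0,0,0,0.148],[0,0,0,0,0,0]]'
python3 go.py .428 .1972 .23 -.82; python3 -c "from h import *;print(status.get_state()['q'])"
```

```text
t: 14.35
eef_pos: [0.4148, 0.1942, 0.2872]
ee_rot: [3.123, -0.006, -2.671]
force: [0.3, 0.2, -0.1]
width: 0.0439
t: 15.55
eef_pos: [0.4047, 0.1902, 0.2912]
ee_rot: [3.126, 0.001, -1.018]
force: [-0.7, -0.8, -1.5]
width: 0.0438
d mm [ 23.3   7.  -61.2] rot [ 0.009 -0.013  0.198] F [-0.7 -0.8 -1.5] M [-0.15 -0.05 -0.  ] t 15.55 w 0.0438
[ 0.87695198 -0.05711734 -0.33917342 -0.00644691 -1.30342448  1.24806163]
```

```bash
python3 -m jog '[[12,4,-20,0.005,-0.007,0.1],[11,3,-20,0.004,-0.006,0.1],[0,0,-15,0,0,0],[0,0,0,0,0,0]]' 0.45 30
python3 go.py .428 .1972 .169 -.82
```

```text
t: 15.95
eef_pos: [0.4266, 0.1971, 0.2366]
ee_rot: [-3.136, 0.002, -0.826]
force: [0.0, -0.0, -0.2]
width: 0.0398
d mm [  1.4   0.1 -67.6] rot [-0.005  0.003  0.006] F [ 0.  -0.  -0.2] M [-0.24  0.01  0.02] t 15.95 w 0.0398
```

```bash
python3 -m jog '[[1,0,-25,-0.005,0.003,0.006],[0,0,-20,0,0,0],[0,0,-14,0,0,0],[0,0,-6,0,0,0],[0,0,0,0,0,0]]'
python3 go.py .428 .1972 .168 -.82
```

```text
t: 16.45
eef_pos: [0.4278, 0.1979, 0.1745]
ee_rot: [-3.136, -0.001, -0.834]
force: [0.4, 0.5, 0.1]
width: 0.0396
d mm [ 0.2 -0.7 -6.5] rot [-0.004  0.005  0.014] F [0.4 0.5 0.1] M [-0.16  0.02 -0.  ] t 16.45 w 0.0396
```

```bash
python3 -m jog '[[0,-1,-5,-0.004,0.005,0.014],[0,0,-2,0,0,0],[0,0,0,0,0,0]]'; python3 -m jog '[[0,0,0,0,0,0],[0,0,0,0,0,0],[0,0,0,0,0,0],[0,0,0,0,0,0],[0,0,0,0,0,0]]' 0.0 30
python3 go.py .428 .1972 .168 -1.34
```

```text
t: 16.75
eef_pos: [0.4287, 0.1977, 0.1696]
ee_rot: [-3.139, -0.0, -0.82]
force: [-0.7, 0.0, 0.0]
width: 0.0391
t: 17.25
eef_pos: [0.4287, 0.199, 0.1706]
ee_rot: [-3.136, 0.001, -0.821]
force: [-1.3, 0.4, 0.3]
width: 0.0135
d mm [-0.7 -1.8 -2.6] rot [-0.004  0.004 -0.519] F [-1.3  0.4  0.3] M [0.15 0.66 0.04] t 17.25 w 0.0135
```

```bash
python3 -m jog '[[0,0,0,0,0,-0.13],[0,0,0,0,0,-0.13],[0,0,0,0,0,-0.13],[0,0,0,0,0,-0.13],[0,0,0,0,0,0]]'
python3 go.py .428 .1972 .168 -1.34
```

```text
t: 17.75
eef_pos: [0.4287, 0.1985, 0.1706]
ee_rot: [-3.137, 0.0, -1.359]
force: [-0.4, 0.2, 0.6]
width: 0.0139
d mm [-0.7 -1.3 -2.6] rot [-0.001  0.005  0.019] F [-0.4  0.2  0.6] M [ 0.06  0.23 -0.05] t 17.75 w 0.0139
```

```bash
python3 -m jog '[[0,0,-5,0,0,0],[0,0,-4,0,0,0],[0,0,0,0,0,0]]';python3 -m jog '[[0,0,-4,0,0,0],[0,0,-2,0,0,0],[0,0,0,0,0,0]]'
python3 go.py .4287 .1985 .1566 -1.34
```

```text
t: 18.05
eef_pos: [0.4289, 0.1985, 0.1619]
ee_rot: [-3.136, 0.0, -1.349]
force: [-3.4, 0.7, 5.9]
width: 0.0138
t: 18.35
eef_pos: [0.4289, 0.1986, 0.1566]
ee_rot: [-3.136, 0.0, -1.34]
force: [-3.1, -0.2, 9.4]
width: 0.0134
d mm [-0.2 -0.1  0. ] rot [-0.001  0.006  0.   ] F [-3.1 -0.2  9.4] M [-0.27  1.66 -0.06] t 18.35 w 0.0134
```

```bash
python3 -m jog '[[0,0,0,0,0,-0.13],[0,0,0,0,0,-0.13],[0,0,0,0,0,-0.13],[0,0,0,0,0,-0.13],[0,0,0,0,0,-0.13],[0,0,0,0,0,0]]'
python3 go.py .4287 .1985 .1566 -1.34
```

```text
t: 18.95
eef_pos: [0.4287, 0.198, 0.1584]
ee_rot: [-3.135, -0.001, -1.999]
force: [-3.8, -0.6, 6.3]
width: 0.0136
d mm [-0.   0.5 -1.8] rot [0.002 0.007 0.659] F [-3.8 -0.6  6.3] M [-0.09  1.53  0.01] t 18.95 w 0.0136
```

```bash
python3 -m jog '[[0,0,-2,0,0,0],[0,0,-1,0,0,-0.1],[0,0,-0.5,0,0,-0.13],[0,0,-0.5,0,0,-0.13],[0,0,-0.3,0,0,-0.13],[0,0,0,0,0,0]]'
python3 go.py .4287 .1985 .1566 -1.34
```

```text
t: 19.55
eef_pos: [0.4284, 0.1978, 0.1562]
ee_rot: [-3.134, -0.001, -2.492]
force: [-3.7, -1.0, 9.0]
width: 0.0139
d mm [0.3 0.7 0.4] rot [0.003 0.007 1.152] F [-3.7 -1.   9. ] M [-0.17  1.67 -0.05] t 19.55 w 0.0139
```

```bash
python3 -m jog '[[0,0,-0.3,0,0,-0.13],[0,0,-0.3,0,0,-0.13],[0,0,-0.3,0,0,-0.13],[0,0,-0.3,0,0,-0.13],[0,0,-0.3,0,0,-0.13],[0,0,-0.3,0,0,-0.13],[0,0,0,0,0,0]]'
python3 go.py .4287 .1985 .1556 2.743
```

```text
t: 20.25
eef_pos: [0.4276, 0.1978, 0.1559]
ee_rot: [-3.135, -0.001, 3.001]
force: [-2.3, -0.2, 3.8]
width: 0.0141
d mm [ 1.1  0.7 -0.3] rot [ 0.006 -0.003 -0.258] F [-2.3 -0.2  3.8] M [ 0.05  0.88 -0.08] t 20.25 w 0.0141
```

```bash
python3 -m jog '[[0,0,-0.2,0,0,-0.1],[0,0,-0.2,0,0,-0.1],[0,0,0,0,0,0]]'
python3 go.py .4287 .1985 .1556 2.743;  python3 -m jog '[[0,0,0,0,0,-0.05],[0,0,0,0,0,-0.05],[0,0,0,0,0,0]]'
python3 go.py .4287 .1985 .1556 2.743
```

```text
t: 20.55
eef_pos: [0.4275, 0.1979, 0.1555]
ee_rot: [-3.135, -0.001, 2.811]
force: [-2.7, 0.1, 4.3]
width: 0.0137
d mm [1.2 0.6 0.1] rot [ 0.006 -0.003 -0.068] F [-2.7  0.1  4.3] M [ 0.1   1.   -0.09] t 20.55 w 0.0137
t: 20.85
eef_pos: [0.4274, 0.1978, 0.1553]
ee_rot: [-3.135, -0.001, 2.727]
force: [-2.7, -0.3, 4.3]
width: 0.0137
d mm [1.3 0.7 0.3] rot [ 0.006 -0.004  0.016] F [-2.7 -0.3  4.3] M [ 0.1   0.96 -0.07] t 20.85 w 0.0137
```

```bash
for i in 1 2 3; do python3 -m jog '[[0,0,0,0,0,-0.05],[0,0,0,0,0,0]]' >/dev/null; python3 go.py .4287 .1985 .1556 2.743; done
```

```text
d mm [1.2 0.6 0.3] rot [ 0.006 -0.004  0.056] F [-2.2  0.3  4.4] M [0.17 0.95 0.44] t 21.05 w 0.0136
d mm [1.2 0.5 0.3] rot [ 0.006 -0.004  0.095] F [-3.   0.6  3.8] M [0.19 0.92 0.8 ] t 21.25 w 0.0137
d mm [1.1 0.6 0.3] rot [ 0.006 -0.003  0.135] F [-2.   0.4  3.5] M [0.14 0.92 0.85] t 21.45 w 0.0141
```

```bash
python3 -m jog '[[0,0,0,0,0,0.05],[0,0,0,0,0,0.03],[0,0,0,0,0,0]]'; python3 -m jog '[[0,0,0,0,0,0],[0,0,0,0,0,0],[0,0,0,0,0,0]]' 0.5;  python3 -m jog '[[0,0,10,0,0,0],[0,0,30,0,0,0],[0,0,40,0,0,0],[10,-10,40,0,0,0],[30,-40,20,0,0,0],[30,-40,0,0,0,0],[30,-40,0,0,0,0],[30,-40,0,0,0,0],[0,-45,0,0,0,0],[0,-45,0,0,0,0],[0,0,0,0,0,0]]'
python3 - <<'E'
from fit import *
s=status.get_state();print(s["eef_pos"],s["q"])
a=eyes.grab_frame("side");b=eyes.grab_frame("scene");cv2.imwrite("pics/side8.png",a);cv2.imwrite("pics/scene8.png",b)
p=np.load("mill.npy");print("home knob top side px",proj("",M(p,[[-98,0,192.5-x] for x in(0,15)]),Cs),"scene",proj("",M(p,[[-98,0,192.5-x] for x in(0,15)]),Cc))
A=cv2.resize(a[110:340,220:400],(470,600),interpolation=2);B=cv2.resize(b[170:290,320:430],(325,355),interpolation=2)
o=np.zeros((600,796,3),np.uint8);o[:,:470]=A;o[:355,471:]=B
cv2.imwrite("pics/c8.png",cv2.convertScaleAbs(o,alpha=1.4,beta=5))
E
```

```text
t: 21.75
eef_pos: [0.4275, 0.1979, 0.1553]
ee_rot: [-3.135, -0.0, 2.703]
force: [-1.5, 0.1, 4.3]
width: 0.0136
t: 22.05
eef_pos: [0.4276, 0.1978, 0.1546]
ee_rot: [-3.134, -0.001, 2.704]
force: [-0.1, -0.3, 0.3]
width: 0.0322
t: 23.15
eef_pos: [0.5578, -0.0685, 0.3064]
ee_rot: [-3.136, 0.006, 2.71]
force: [0.4, 1.0, -0.4]
width: 0.0439
[ 0.55776523 -0.06847271  0.30636872] [ 0.23205121  0.12728913 -0.11830881  0.00850098 -1.32358527 -0.66609024]
home knob top side px [[266.47212159 141.66885881]
 [266.77965604 145.10936314]] scene [[403.20488258 192.8795212 ]
 [402.23431609 197.18354503]]
```

View pics/c8.png

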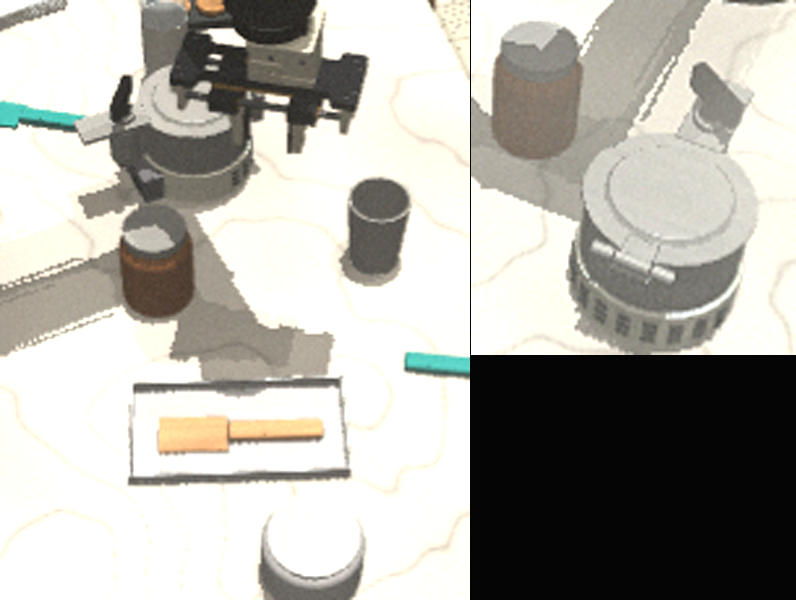

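```bash
python3 - <<'E'
from fit import *
c=np.array([.4278,.1978]);ang=2.705-np.pi/2   # knob axis, bar direction as gripped
e=np.array([np.cos(ang),np.sin(ang)]);n=np.array([-e[1],e[0]])
for nm,C in(("side",Cs),("scene",Cc)):
    im=cv2.imread(f"pics/{nm}8.png").max(2).astype(float);k0=proj("",[[*c,.17]],C)[0];print(nm,k0)
    for lim in(45,60,75):
        out=[]
        for press in(-5,0,5,10,12,14,15,16,18,22):
            P=np.array([[*(c+e*a*.032+n*b*.007),(178.5-press+h*14)/1000] for a in(-1,1) for b in(-1,1) for h in(-1,1)])
            m=np.zeros((1600,2560),np.uint8);cv2.fillConvexPoly(m,cv2.convexHull((proj("",P,C)*4+1.5).astype(np.int32)),1);m=cv2.resize(m.astype(np.float32),(640,400),interpolation=cv2.INTER_AREA)
            x,y=k0.astype(int);w=np.s_[y-14:y+9,x-13:x+14];d=(im<lim)[w];out.append(round(float(np.minimum(m[w],d).sum()/np.maximum(m[w],d).sum()),2))
        print(lim,out)
E
```

```text
side [266.66152632 146.30410499]
45 [0.41, 0.49, 0.57, 0.62, 0.65, 0.67, 0.69, 0.7, 0.69, 0.64]
60 [0.44, 0.52, 0.59, 0.65, 0.68, 0.7, 0.71, 0.72, 0.73, 0.65]
75 [0.45, 0.54, 0.62, 0.68, 0.71, 0.73, 0.73, 0.73, 0.73, 0.65]
scene [402.74000732 199.67019344]
45 [0.0, 0.0, 0.0, 0.0, 0.0, 0.0, 0.0, 0.0, 0.0, 0.0]
60 [0.0, 0.0, 0.0, 0.0, 0.0, 0.0, 0.0, 0.0, 0.0, 0.0]
75 [0.0, 0.0, 0.0, 0.0, 0.0, 0.0, 0.0, 0.0, 0.0, 0.01]
```

```bash
python3 -c "
from station import workorder,status
print(status.get_state()['force'],status.get_state()['t']);print(workorder.job_done())"
```

```text
[0.39678934 0.26986825 0.08453537] 23.25
the job is handed in; nothing more can be done
None
```

The job is handed in at about 23 s of the 70 s allowed; the hand-in gave no verdict. The wooden spatula lies flat in the tray, the lid is shut, and the T-knob is screwed home and released.

**Spatula:** The last side image shows it lying flat, inside the tray walls and clear of them.

**Lid:** I pushed it over by the tab until it met hard resistance with the fingertips at 129.4 mm; the tab's top is 130 mm high when shut. That contact read 75 N on the wrist, against the 120 N limit. It also carried about 34 N sideways that I did not explain. I took it as fingertip contact on the tab, not the gripper's body.

**Screw:**
- I turned the knob to about 1.57 rad and pressed it in 14 mm; the force rose evenly to 9.4 N, so the thread was free to enter.
- I then turned it about 2.2 rad clockwise to the hard stop, where the twisting moment rose from about 0 to 0.85 N m.
- During the turn it lifted once to about 12 mm, so I pressed it down again before going on.
- At the stop the downward force had fallen to about 4 N, so the thread was carrying the spring.

**Last check of the knob's height:** Matching the knob's outline in the side image gave a best fit of 14 to 18 mm pressed in. The fit is broad, and the same test on the scene camera found no dark pixels and showed nothing either way.

The jar, beaker and tin look unmoved in the last side picture. The bottle was only partly in view, and I did not measure any of them again. The arm was clear of everything, with wrist force under 0.5 N, when I handed in.

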